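# Latch the insulated food carrier

## Task

Shut the insulated food carrier on the counter with its draw latch: hook the wire loop over the keeper on top of the door so that its bar sits under the lip of the hook (the hook's height has to be felt for), then swing the lever over, away from the door, past centre until it lies flat and holds the door drawn in. Work gently: press only lightly on the keeper while hooking, do not force the lever, and leave the crockery, tin, jar, bottle and spoon where they are.

Things in the scene. Friction and masses are not known exactly. Their poses are not given: they have to be found in the camera images.
- carrier: White, grey-ribbed plastic box, 200 deep x 280 wide x 150 mm high, fixed to the counter. Origin: centre of its underside. Its door is on the -x side (towards the robot); x points from the door to the back, y along the door, z up. The latch is on top at the middle of the door edge and all of it moves in the plane y = 0 of this frame.
- door (a joint): Drop-down door, 34 mm thick, 280 mm wide, hinged along its foot at carrier x = -104, z = 12 mm; its top is 16 mm below the keeper's origin. Reads 0 fully home, larger leans out to -x. Its gasket holds it ajar at about 0.054 rad (8 mm at the keeper) and gives like a spring (about 30 N at the keeper to draw it home). Reads about 0.01 when latched.
- keeper: Base of the keeper, a steel hook 20 mm wide on the door's top edge. Origin: nominal seat of the bar's centre. The hook sits in slots, up to 5 mm higher or lower than nominal: find it by feel. From its seat: foot plate 3.9 mm below, 15 mm outboard (-x) to 11 inboard; post face 3 mm inboard; 5 mm thick lip back over the seat, 3.9 mm above, edge 4 mm outboard. The 6 mm bar enters from outboard.
- pivot (a point): Axis of the latch lever on the carrier's top, along carrier y: carrier x = -77 mm, z = 174.5 mm (24.5 mm above the top).
- lever (a joint): Lever angle about the pivot: 0 handle straight up, negative leaning to the door (stop -0.8), 1.571 (stop) lying flat, away from the door. The loop's hinge on it is 18 mm from the pivot, 0.140 rad further round (positive) than the handle. Friction 0.013 N m. Once hooked, slack ends between 0 and 0.35, then it needs up to 0.25 N m; past dead centre, 1.2 to 1.4, it snaps flat and stays.
- handle: The lever's steel handle; origin on the pivot axis, its z axis along the handle to its end. Bar 18 mm wide (y), 5 mm thick, from 8 to 54 mm from the pivot, with a bead at 50 to 56 mm that stands 5 mm off the middle plane on the handle's -x face. To shut it, push on that -x face (the door side). It stands midway between the loop's wires.
- loop (a joint): Angle of the wire loop relative to the lever: lever + loop = elevation of the loop, 0 when level and pointing from the lever to the door (-x), positive when its bar end is raised. Friction 0.011 N m keeps it where it is left. Range -2.3 to 0.9.
- bar (a point): Middle of the loop's bar, a 6 mm round steel bar 40 mm long along y, 64.5 mm from the loop's hinge on the lever. Two 5.6 mm wires at y = -19.5 and +19.5 mm run from the bar to that hinge. The point's own -x axis points from the hinge to the bar.
- tab (a point): Centre of the loop's upright steel grip tab, 14 mm wide (y, the way to pinch it), 3 mm thick, 25 mm tall; in the loop's own frame 14.5 mm beyond the bar (-x) and 19.5 mm above it (z). Pinched across y, the loop can pivot in the grip as it is led about; it weighs 18 g.
- tin: Steel tin, 56 mm across, 75 mm high, standing on the carrier's top; origin: centre of its underside. Leave it alone.
- bowl: White bowl, 90 mm across, 40 mm high, standing on the carrier's top; origin: centre of its underside. Leave it alone.
- mug: Mug, 80 mm across, 95 mm high, on the counter beside the carrier; origin: centre of its underside. Leave it alone.
- jar: Glass jar, 70 mm across, 110 mm high, on the counter beside the carrier; origin: centre of its underside. Leave it alone.
- spoon: Wooden spoon, 200 mm long, lying on the counter in front of the carrier. Leave it alone.
- bottle: Green glass bottle, 60 mm across, 180 mm high, beside the carrier; origin: centre of its underside. Leave it alone.
- plate: White plate, 150 mm across, 18 mm high, lying in front of the carrier; origin: centre of its underside. Leave it alone.

How it is judged:
On the way, in this order (a step that is already met when the one before it is completed fails the run):
1. the loop's bar lies in the keeper's hook, under its lip, while the lever is still open (x of bar in the frame of keeper between -0.0045 and 0.006 m and z of bar in the frame of keeper between -0.007 and 0.007 m and value of joint lever below 0.6 rad), for 0.2 s.
2. the lever is swung past centre and flat with the bar still hooked (x of bar in the frame of keeper between -0.0045 and 0.006 m and z of bar in the frame of keeper between -0.007 and 0.007 m and value of joint lever above 1.5 rad), for 0.2 s.
At the end, for the whole second after the job is handed in: The bar lies in the hook, under its lip (at most 4.5 mm outboard of the keeper's origin and within 7 mm of it in height), the lever lies flat past centre (above 1.5 rad) and at rest, and the door is drawn in (below 0.02 rad, 3 mm at the keeper) (all of step 2 and value of joint door below 0.02 rad and velocity of joint lever below 0.05 rad/s and velocity of joint door below 0.02 rad/s); the robot touches nothing.
It fails at once if the handle is forced (more than 30 N on it) (contact force between handle and anything else above 30 N).
It fails at once if the keeper is rammed: over 15 N on it while hooking (lever below 0.05 rad), or over 50 N at any time (latching takes about 30 N) ((contact force between keeper and anything else above 15 N and value of joint lever below 0.05 rad) or contact force between keeper and anything else above 50 N).
It fails at once if a bystander is shifted by more than 25 mm (distance of any of tin, bowl, mug, jar, spoon, bottle, plate from where it was at the start of the episode above 0.025 m).
It also fails if it takes over 72 s, if anything falls off the work surface, if the arm or the gripper's body presses on something with over 40 N, if the wrist force passes 120 N, or if a joint passes its speed limit or range.

## Robot

A 6-joint arm with a two-finger parallel gripper is mounted at the origin on the work surface. World frame = base frame: x ahead of the robot, y to its left, z up, the work surface at z = 0. Lengths are in m, angles in rad, forces in N, time in s.
With the tool pointing down it reaches from about 0.25 to 0.775 m from the base axis. Payload 4 kg.
Tool frame: the origin (TCP) lies on the centre line of the jaws, within the pads' length; the fingertips stand 19 mm ahead of it and the grasp point (between the pads) is the TCP; z points along the fingers, y is the line along which they close (so a half turn about z gives the same grasp; the last joint's range is limited). The gripper opens to 94 mm and grips with 3 to 60 N. Pads are 16 mm wide; open, the fingers measure 119 mm over their backs; the gripper's body (75 mm by 177 mm) begins 78 mm behind the grasp point.
Start: joints at [1.244, 0.087, 1.371, -0, 1.684, -0.103], TCP at [0.122, 0.536, 0.225] pointing down, gripper open.
Joint ranges: [-3.1, 3.1], [-0.76, 2.03], [0.27, 2.55], [-1.08, 4.22], [0.17, 2.65], [-2.57, 2.57]. Speed limits (rad/s): [2.79, 2.79, 3.14, 3.14, 3.14, 3.14].

## Interface

Orientations are given as a unit quaternion [w, x, y, z].
In Python, from rig import manip, imaging, order gives the robot as it stands.
- The arm moves only by the tool step_arm, never from a script. Its argument "steps" is a list of rows, each a list of 3 entries, a list of its own where there are three numbers: the shift along the tool's x, y, z in units of 25 mm (1.0 is 25 mm), then the turn, a rotation vector about the tool's x, y, z in rad, then the finger opening in mm, from 0 to 94. A call has 1 to 10 rows; each row shifts and turns the commanded pose from where the row before left it, along the tool's axes as they then stand; what a row does not reach is not made up. A row lasts 1/12 s, in which the tool goes at most 41.7 mm and 7.16 degrees, less where a joint would pass 70% of its speed; a pose out of reach is approached as far as the arm can. A call is refused whole if a number of a shift passes 1 or a number of a turn 0.125, either way. A call with a gripper value outside its range is refused whole. The fingers move at their own pace and stop on an object; "force" is the grip in N (left out, the last holds). Time passes only in rows, so rows that do not move let the fingers close. It gives the time, the measured TCP pose, the force, the opening and the grip force at its end, in the units of the state.
- manip.get_obs(): the state, without advancing time (a new reading comes with each control period).
- imaging.capture(name): name is "scene" or "top" or "wrist"; returns the picture (420x560x3 uint8, red, green, blue); there is no depth.
- imaging.get_calibration(name): a dict with "fx", "fy", "cx", "cy" (pixels), "extrinsics" (4x4, takes a point from world to camera coordinates). Camera axes: x right, y down, z forward; pixel columns grow to the right and rows downward; lengths in m; the calibration is good to about 2 mm. A picture is of the moment at which its call begins: read the wrist's pose just before it. get_calibration takes no time and is no camera call; for the wrist camera it gives the pose at the moment of the call.
- order.close_job(): hands the job in; it is judged then, once.
The state is a dict: "time_s": time; "joints": joint angles; "qd": joint speeds; "joint_torque": joint torques, N m; "tool_pos": TCP position; "tcp_rot": TCP orientation; "force": force on the tool from outside, world axes, zero at the start; "wrist_torque": the same for the moment, N m; "opening": finger opening in m; "gripper_force": force on a finger pad.
Only numpy, scipy, OpenCV 4.12 (cv2) and the standard library are available. Lean on these libraries where they do the work, as an engineer would, in place of code of your own. Each camera call takes 0.05 s, during which the arm holds its last target. There are 200 camera calls.

## Working session

There is one attempt and no reset: what is moved stays moved. The work goes in short steps, Python scripts to look and compute and a tool call to move; the robot and the scene stay as the last step left them, time stands still between calls to the robot, and variables do not carry over. Pictures are saved under pics/ and viewed, at most 10 in all, crops included, and the job is handed in when it is done.

Besides the shell and the picture viewer there is one more tool, called after "Call:" in YAML: its name, and indented under it one key for each argument. step_arm: Moves the arm, as the interface text tells. Its arguments: {"type":"object","properties":{"steps":{"type":"array","items":{"type":"array"}},"force":{"type":"number"}},"required":["steps"]}

```bash
mkdir -p pics; ls
cat > h.py <<'E'
import sys; sys.path.insert(0,'.')
from rig import manip, imaging, order
import numpy as np, cv2
from scipy.spatial.transform import Rotation as R
def snap(n,f):
    im=imaging.capture(n); c=imaging.get_calibration(n); cv2.imwrite(f'pics/{f}.png',im[:,:,::-1]); np.save(f'pics/{f}.npy',c,allow_pickle=True); return im,c
def ray(c,u,v):
    E=np.array(c['extrinsics']); d=E[:3,:3].T@np.array([(u-c['cx'])/c['fx'],(v-c['cy'])/c['fy'],1]); return -E[:3,:3].T@E[:3,3], d
def plane(c,u,v,z):
    o,d=ray(c,u,v); return o+d*(z-o[2])/d[2]
def proj(c,P):
    E=np.array(c['extrinsics']); p=E[:3,:3]@np.asarray(P)+E[:3,3]; return c['fx']*p[0]/p[2]+c['cx'], c['fy']*p[1]/p[2]+c['cy']
def load(f): return np.load(f'pics/{f}.npy',allow_pickle=True).item()
E
python3 - <<'E'
from h import *
a,_=snap('scene','s0'); b,_=snap('top','t0')
o=manip.get_obs(); print({k:np.round(v,4).tolist() for k,v in o.items()})
E
```

```text
pics
{'time_s': 0.1, 'joints': [1.2439, 0.0879, 1.3721, -0.0, 1.6836, -0.1031], 'qd': [0.0017, -0.001, -0.0041, -0.0005, -0.0009, -0.0014], 'joint_torque': [0.0019, -34.1253, -30.33, 0.072, 0.0304, -0.0001], 'tool_pos': [0.1219, 0.5359, 0.2234], 'tcp_rot': [-0.0002, 0.1117, 0.9937, -0.0009], 'force': [-0.7783, 0.5973, -0.1415], 'wrist_torque': [0.0035, -0.0076, 0.0003], 'gripper_force': 0.0, 'opening': 0.094}
```

View pics/s0.png

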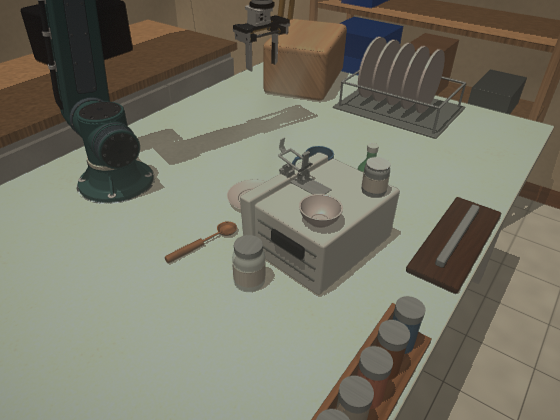

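View pics/t0.png

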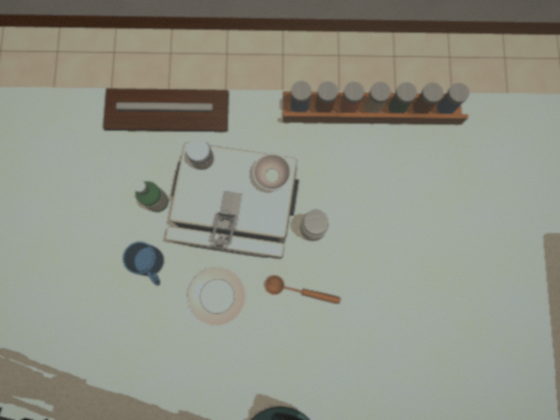

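The scene view shows the latch at about (297,165), standing open on the carrier. In the top view the latch is at (224,228), the carrier top's corners are at (184,143), (297,157) and (289,238), and the door strip is at rows 230-256.

Run:
```python
from h import *
c=load('t0'); 
for p in [(184,143),(297,157),(289,238),(171,225),(166,230),(285,243),(283,256),(165,243),(224,228),(224,214)]: print(p,plane(c,*p,0.15).round(4))
print(c['fx'], np.round(c['extrinsics'],3).tolist())
im=cv2.imread('pics/t0.png'); cr=im[130:265,150:310]; a=cv2.resize(cr,None,fx=5,fy=4.44,interpolation=cv2.INTER_CUBIC)
cv2.imwrite('pics/t0c.png',cv2.resize(cr,(711,600),interpolation=cv2.INTER_CUBIC))
```

```text
(184, 143) [0.7384 0.239  0.15  ]
(297, 157) [ 0.706  -0.0352  0.15  ]
(289, 238) [ 0.508  -0.0167  0.15  ]
(171, 225) [0.5368 0.2608 0.15  ]
(166, 230) [0.5248 0.2719 0.15  ]
(285, 243) [ 0.4962 -0.0073  0.15  ]
(283, 256) [ 0.4656 -0.0028  0.15  ]
(165, 243) [0.4941 0.2727 0.15  ]
(224, 228) [0.5306 0.1363 0.15  ]
(224, 214) [0.5641 0.1373 0.15  ]
484.3340976055692 [[0.005, -1.0, 0.019, -0.017], [-0.983, -0.008, -0.181, 0.582], [0.181, -0.018, -0.983, 1.193], [0.0, 0.0, 0.0, 1.0]]
```

View pics/t0c.png

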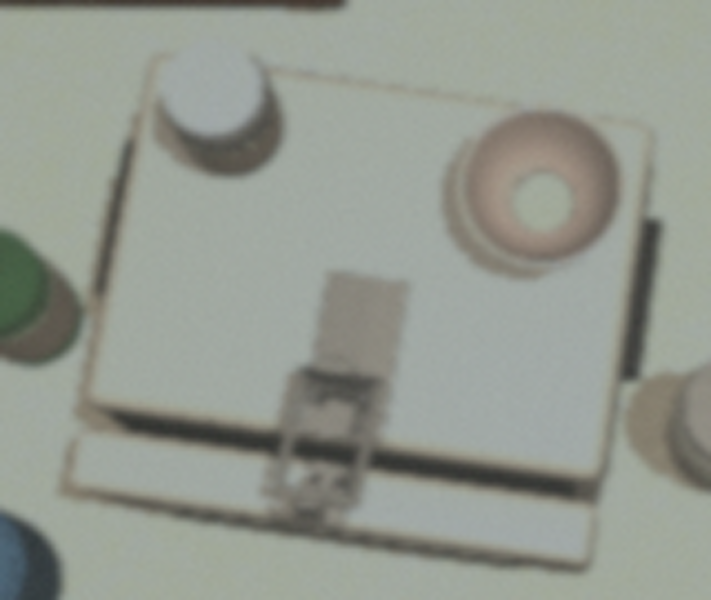

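The crop shows the loop lying over the door edge, with bar wires from about (295,375) to (275,500) and the tab near (305,510). The carrier's yaw is about -0.108.

Run:
```python
from h import *
c=imaging.get_calibration('wrist'); E=np.array(c['extrinsics']); o=manip.get_obs()
w,x,y,z=o['tcp_rot']; T=R.from_quat([x,y,z,w]).as_matrix()
print('cam in tool',(T.T@(-E[:3,:3].T@E[:3,3]-o['tool_pos'])).round(4)); print((T.T@E[:3,:3].T).round(3)); print(c['fx'],c['cx'],c['cy'])
print(T.round(3))
im=cv2.imread('pics/s0.png'); cv2.imwrite('pics/s0c.png',cv2.resize(im[125:215,240:360],(800,600),interpolation=cv2.INTER_CUBIC))
c=load('s0'); E=np.array(c['extrinsics']); print(c['fx'],-E[:3,:3].T@E[:3,3])
cc=np.array([.622,.112,0]); Rc=R.from_euler('z',-.108).as_matrix()
for P in [(-77,0,174.5),(-131,0,166),(-100,-140,150),(-100,140,150)]: print(P,proj(c,cc+Rc@np.array(P)/1e3),(cc+Rc@np.array(P)/1e3).round(4))
```

```text
cam in tool [ 0.0782 -0.0009 -0.16  ]
[[-0.002 -0.964 -0.266]
 [ 1.    -0.002 -0.   ]
 [ 0.    -0.266  0.964]]
357.902214048314 282.7795430325443 206.63629178323347
[[-0.975  0.222 -0.001]
 [ 0.222  0.975 -0.002]
 [ 0.    -0.002 -1.   ]]
469.34750003069263 [ 1.02182111 -0.64857088  0.7598741 ]
(-77, 0, 174.5) (np.float64(299.196319529385), np.float64(173.82078832146527)) [0.5454 0.1203 0.1745]
(-131, 0, 166) (np.float64(281.37379782802725), np.float64(168.29768327491328)) [0.4918 0.1261 0.166 ]
(-100, -140, 150) (np.float64(249.251718178738), np.float64(205.1574300030726)) [ 0.5075 -0.0164  0.15  ]
(-100, 140, 150) (np.float64(327.205023566343), np.float64(156.41026452574224)) [0.5377 0.262  0.15  ]
```

View pics/s0c.png

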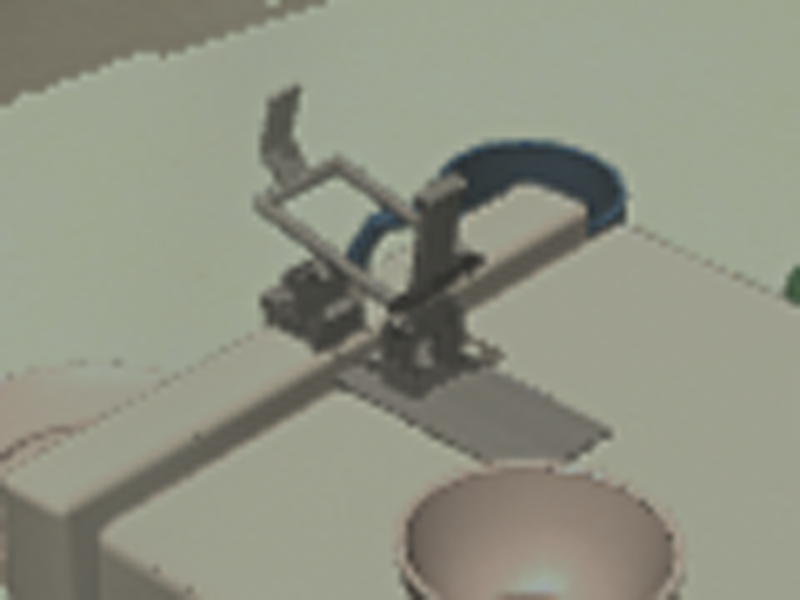

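The scene crop shows the handle nearly upright, with its base at (420,345) and top at (440,185). The loop is raised: its bar runs (262,205)-(335,160), the tab is near (280,130), and the keeper is at (315,300). Next I intersect these rays with the latch plane.

```bash
cat >> h.py <<'E'
CC=np.array([.622,.112,0]); RC=R.from_euler('z',-.108).as_matrix()
def c2w(P): return CC+RC@np.asarray(P,float)/1e3
def inlatch(c,u,v,y=0):
    o,d=ray(c,u,v); o=RC.T@(o-CC); d=RC.T@d; return ((o+d*(y/1e3-o[1])/d[1])*1e3).round(1)
def fk(l,p):
    "lever, loop -> hinge, bar, tab, tabtop+ (carrier x,z mm)"
    h=np.array([-77+18*np.sin(l+.14),174.5+18*np.cos(l+.14)]); e=l+p
    u=np.array([-np.cos(e),np.sin(e)]); v=np.array([np.sin(e),np.cos(e)])
    b=h+64.5*u; return h,b,b+14.5*u+19.5*v,v
def ik(b,sgn=1):
    "lever, elevation for bar at b (x,z), lever chosen with hinge above the line"
    P=np.array([-77,174.5]); d=np.asarray(b)-P; D=np.hypot(*d); a=np.arccos((18**2+D*D-64.5**2)/(36*D))
    th=np.arctan2(d[0],d[1])+a   # angle from up, + towards +x
    h=P+18*np.array([np.sin(th),np.cos(th)]); w=np.asarray(b)-h
    l=th-.14; e=np.arctan2(w[1],-w[0]); return l,e-l
E
python3 - <<'E'
from h import *
c=load('s0')
f=lambda u,v:(240+u*.15,125+v*.15)
for n,u,v,y in [('bar',298,182,0),('barend-',262,205,-19.5),('barend+',335,160,19.5),('tab',280,130,0),('tabtop',285,92,0),('handletop',440,185,0),('hinge',437,283,0),('keeper',312,290,0),('kprright',350,300,-10)]: print(n,inlatch(c,*f(u,v),y))
print([a.round(1) for a in fk(-.0,.5)])
print('home/hook', ik([-131,166]), ik([-141,166]))
E
```

```text
bar [-122.2    0.   212.9]
barend- [-121.4  -19.5  212.6]
barend+ [-122.2   19.5  213.3]
tab [-131.     0.   229.8]
tabtop [-129.2    0.   245.1]
handletop [-61.3   0.  236.3]
hinge [-60.   0. 199.]
keeper [-114.4    0.   172.7]
kprright [-89.  -10.  184.2]
[array([-74.5, 192.3]), array([-131.1,  223.2]), array([-134.5,  247.3]), array([0.5, 0.9])]
home/hook (np.float64(0.149372743175877), np.float64(-0.560071248100954)) (np.float64(-0.4153729549831048), np.float64(0.0034868103853933907))
```

```bash
cat >> h.py <<'E'
def tool():
    o=manip.get_obs(); w,x,y,z=o['tcp_rot']; return o,np.array(o['tool_pos']),R.from_quat([x,y,z,w]).as_matrix()
def to(Pc):
    "units along tool axes to carrier-frame mm point; also rotvec to aligned-down orientation"
    o,p,T=tool(); G=RC@np.diag([-1.,1,-1])
    return 'shift',(T.T@(c2w(Pc)-p)/.025).round(3),'aligned shift',(G.T@(c2w(Pc)-p)/.025).round(3),'rot',R.from_matrix(T.T@G).as_rotvec().round(4),'now c',(RC.T@(p-CC)*1e3).round(2),'t',round(o['time_s'],2),'F(c)',(RC.T@o['force']).round(2),'w',np.round(o['wrist_torque'],3),'open',o['opening'],o['gripper_force']
E
python3 -c "
from h import *
print(*to([-160,0,310]))"
```

```text
shift [-16.909 -12.838  -3.441] aligned shift [-15.314 -14.7    -3.462] rot [-0.0019 -0.0003 -0.1158] now c [-542.85  367.49  223.44] t 0.1 F(c) [-0.84  0.51 -0.14] w [ 0.004 -0.008  0.   ] open 0.09399839065209002 0.0
```

Call:
step_arm:
  steps:
    - [[0, 0, -0.9], [-0.002, 0, -0.116], 94]
    - [[0, 0, -0.9], [0, 0, 0], 94]
    - [[0, -0.9, -0.9], [0, 0, 0], 94]
    - [[-0.9, -0.9, -0.8], [0, 0, 0], 94]
    - [[-0.9, -0.9, 0], [0, 0, 0], 94]
    - [[-0.9, -0.9, 0], [0, 0, 0], 94]
    - [[-0.9, -0.9, 0], [0, 0, 0], 94]
    - [[-0.9, -0.9, 0], [0, 0, 0], 94]
    - [[-0.9, -0.9, 0], [0, 0, 0], 94]
    - [[-0.9, -0.9, 0], [0, 0, 0], 94]

```text
time_s: 0.93
tool_pos: [0.2597, 0.3388, 0.3112]
tcp_rot: [-0.0, 0.054, 0.999, 0.001]
force: [1.3, 1.0, 0.2]
opening: 0.0944
gripper_force: 0.0
```

Call:
step_arm:
  steps:
    - [[-0.9, -0.9, 0], [0, 0, 0], 94]
    - [[-0.9, -0.9, 0], [0, 0, 0], 94]
    - [[-0.9, -0.9, 0], [0, 0, 0], 94]
    - [[-0.9, -0.9, 0], [0, 0, 0], 94]
    - [[-0.9, -0.9, 0], [0, 0, 0], 94]
    - [[-0.9, -0.9, 0], [0, 0, 0], 94]
    - [[-0.9, -0.9, 0], [0, 0, 0], 94]
    - [[-0.9, -0.5, 0], [0, 0, 0], 94]
    - [[-0.9, 0, 0], [0, 0, 0], 94]
    - [[-0.9, 0, 0], [0, 0, 0], 94]

```text
time_s: 1.77
tool_pos: [0.4655, 0.1457, 0.311]
tcp_rot: [-0.0, 0.055, 0.998, 0.001]
force: [0.2, 0.6, -0.3]
opening: 0.0939
gripper_force: 0.0
```

Run:
```python
from h import *
print(*to([-160,0,310]))
snap('wrist','w1')
im=cv2.imread('pics/w1.png'); cv2.imwrite('pics/w1c.png',im)
c=load('w1')
for P in [(-131,0,166),(-77,0,174.5),(-131,0,223)]: print(np.round(proj(c,c2w(P)),1))
```

```text
shift [ 0.031 -0.667  0.039] aligned shift [ 0.033 -0.667  0.04 ] rot [ 0.0019 -0.0003 -0.002 ] now c [-159.19   16.67  311.  ] t 1.77 F(c) [ 0.11  0.61 -0.26] w [ 0.029 -0.044 -0.028] open 0.09385409941823392 0.0
[265.1 227.6]
[265.7 286.8]
[261.5 252.5]
```

View pics/w1.png

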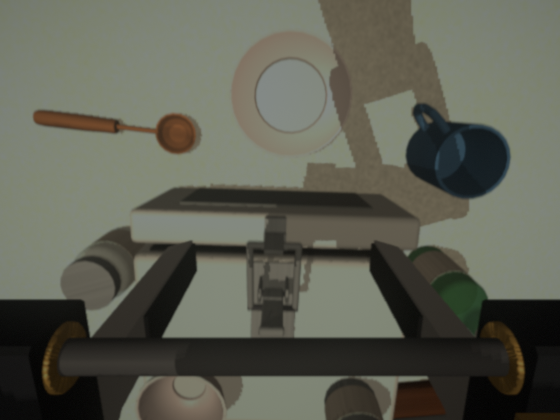

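The wrist view shows the tab at about (276,232). The bar is at row ~243, columns 248-301, so the latch plane lies roughly 8 mm to +y of my estimate. I'll centre, go lower and look again.

Call:
step_arm:
  steps:
    - [[0, -0.3, 0.6], [0, 0, 0], 94]
    - [[0.6, 0, 0.6], [0, 0, 0], 94]
    - [[0.6, 0, 0], [0, 0, 0], 94]
    - [[0, 0, 0], [0, 0, 0], 94]

```text
time_s: 2.15
tool_pos: [0.4317, 0.143, 0.28]
tcp_rot: [-0.002, 0.054, 0.999, 0.001]
force: [0.9, 0.6, 0.2]
opening: 0.0945
gripper_force: 0.0
```

Run:
```python
from h import *
print(*to([-160,0,310]))
snap('wrist','w2')
c=load('w2'); print(np.round(proj(c,c2w((-131,8,223))),1))
a=cv2.imread('pics/w1.png')[195:345,225:325]; b=cv2.imread('pics/w2.png')[195:345,225:325]
m=np.hstack([cv2.resize(i,(400,600),interpolation=cv2.INTER_CUBIC) for i in (a,b)]); cv2.imwrite('pics/w12.png',cv2.convertScaleAbs(m,alpha=1.5))
```

```text
shift [-1.295 -0.411 -1.204] aligned shift [-1.299 -0.412 -1.199] rot [ 0.0014 -0.0035  0.0009] now c [-192.48   10.29  280.03] t 2.15 F(c) [0.8  0.7  0.25] w [ 0.037 -0.048 -0.023] open 0.09445923557383847 0.0
[280.5 315.9]
```

View pics/w12.png

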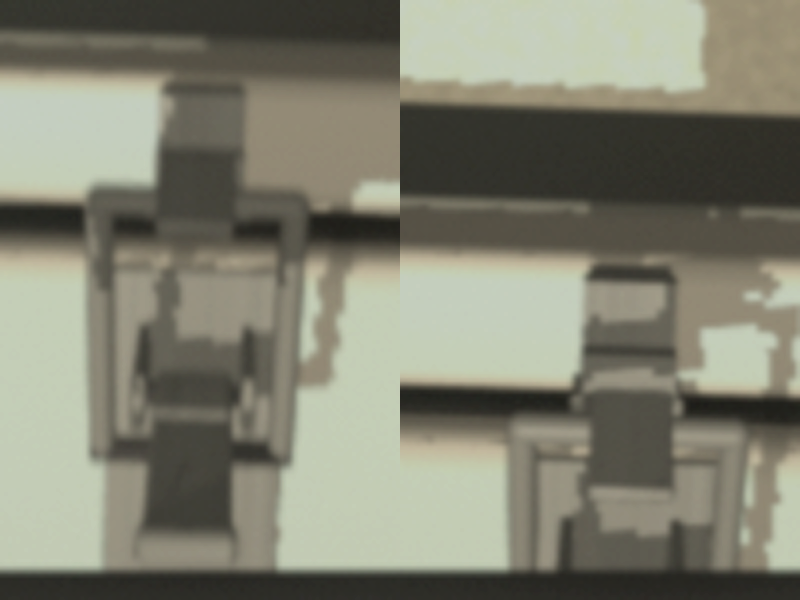

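In both crops the tab stands inboard of the keeper. Tab top: left (200,235), right (632,495). Bar: left row 197, right row 430. Foot-plate front edge: left row ~95, right row ~279. Lip edge: right row ~350. I'll triangulate these.

Run:
```python
from h import *
c1,c2=load('w1'),load('w2'); cs=load('s0')
def tri(obs):
    A=np.zeros((3,3));b=np.zeros(3)
    for c,uv in obs:
        o,d=ray(c,*uv); d/=np.linalg.norm(d); M=np.eye(3)-np.outer(d,d); A+=M;b+=M@o
    p=np.linalg.solve(A,b); return (RC.T@(p-CC)*1e3).round(1),[(np.array(proj(c,p))-uv).round(1) for c,uv in obs]
f=lambda u,v:(225+u/4,195+v/4)
g=lambda u,v:(240+u*.15,125+v*.15)
print('tabtop',tri([(c1,f(200,233)),(c2,f(232,495))]),tri([(c1,f(200,233)),(c2,f(232,495)),(cs,g(285,90))]))
print('bar',tri([(c1,f(198,197)),(c2,f(227,430))]),tri([(c1,f(198,197)),(c2,f(227,430)),(cs,g(298,182))]))
print('foot',tri([(c1,f(204,95)),(c2,f(231,279))]))
print('handle tip',tri([(c1,f(187,545)),(cs,g(440,180))]))
print('hingebar',tri([(c1,f(190,450)),(cs,g(437,283))]))
```

```text
tabtop (array([-133.3,    9.9,  230. ]), [array([-0.3,  0. ]), array([ 0.3, -0. ])]) (array([-137.7,   10.1,  238.5]), [array([-0.4, -1.2]), array([0.5, 1.3]), array([0. , 0.1])])
bar (array([-129.6,    9. ,  203. ]), [array([-0.2,  0. ]), array([ 0.2, -0. ])]) (array([-130.6,    9.2,  205.4]), [array([-0., -0.]), array([0.5, 0.5]), array([-0.2,  0.1])])
foot (array([-131.1,    9.5,  139.9]), [array([ 0.2, -0. ]), array([-0.2,  0. ])])
handle tip (array([-68.7,   7.9, 231.3]), [array([1.1, 1.1]), array([-0.5,  0.2])])
hingebar (array([-66.2,   7.1, 192.7]), [array([0.6, 0.6]), array([-0.3,  0.1])])
```

Run:
```python
from h import *
for n,cols,lo,hi in [('w1',list(range(165,245,4))+list(range(330,365,4)),205,275),('w2',list(range(200,245,4))+list(range(318,350,4)),240,330)]:
    c=load(n); g=cv2.GaussianBlur(cv2.imread(f'pics/{n}.png',0),(5,5),0).astype(float); d=np.diff(g,axis=0)
    for nm,sg in [('bright->dark',-1),('dark->bright',1)]:
        pts=np.array([plane(c,u,lo+np.argmax(sg*d[lo:hi,u])+.5,.15) for u in cols]); pc=(pts-CC)@RC*1e3
        k=np.polyfit(pc[:,1],pc[:,0],1); r=pc[:,0]-np.polyval(k,pc[:,1]); m=abs(r)<3; k=np.polyfit(pc[m,1],pc[m,0],1); print(n,nm,'slope',k.round(4),m.sum(),len(m))
# door ends in w1 at bright door top
c=load('w1'); print('door ends',[((plane(c,u,v,.15)-CC)@RC*1e3).round(1) for u,v in [(133,212),(133,235),(418,212),(418,245)]])
g=cv2.imread('pics/w1.png',0); print('row228',g[228,110:160].tolist(),g[228,400:440].tolist())
```

```text
w1 bright->dark slope [ 4.330000e-02 -1.073588e+02] 29 29
w1 dark->bright slope [   0.327  -121.8819] 11 29
w2 bright->dark slope [ 3.910000e-02 -1.090863e+02] 20 20
w2 dark->bright slope [ 4.140000e-02 -1.416207e+02] 20 20
door ends [array([-141.5, -123.3,  150. ]), array([-118.8, -125.9,  150. ]), array([-140.2,  141.7,  150. ]), array([-107.3,  144.8,  150. ])]
row228 [131, 129, 126, 121, 116, 109, 99, 90, 85, 81, 79, 77, 73, 72, 72, 71, 72, 72, 73, 79, 98, 117, 128, 131, 132, 132, 133, 132, 132, 132, 132, 132, 132, 132, 132, 132, 133, 133, 133, 132, 132, 132, 133, 133, 132, 132, 133, 133, 132, 133] [92, 91, 92, 92, 91, 92, 92, 92, 91, 91, 92, 92, 92, 91, 92, 92, 90, 88, 85, 96, 118, 129, 131, 132, 132, 132, 132, 132, 132, 132, 132, 132, 131, 132, 131, 132, 132, 132, 132, 131]
```

```bash
cat >> h.py <<'E'
_W=CC+RC@np.array([-.100,.0083,0]); RC=R.from_euler('z',-.149).as_matrix(); CC=_W-RC@np.array([-.104,0,0])
E
python3 - <<'E'
from h import *
f=lambda u,v:(225+u/4,195+v/4); c1,c2=load('w1'),load('w2')
pl=lambda c,uv,z:((plane(c,*uv,z/1e3)-CC)@RC*1e3).round(1)
print('CC',CC)
print('foot front',pl(c1,f(204,95),162),pl(c2,f(231,279),162),'lip edge top',pl(c2,f(231,350),175))
for e in (.1,.2,.3):
  h,b,t,v=fk(.08,e-.08); tt=t+12.5*v
  print(e,b.round(1),t.round(1),tt.round(1),[np.round(proj(c,c2w([q[0],0,q[1]])),1) for q in (b,tt) for c in (c1,c2,load('s0'))])
print('meas bar',f(198,197),f(227,430),(284.7,152.3),'top',f(200,233),f(232,495),(282.7,138.5))
print(*to([-147,0,233]))
E
```

```text
CC [0.62632497 0.11559193 0.        ]
foot front [-1.42e+02 -1.00e-01  1.62e+02] [-145.3   -0.3  162. ] lip edge top [-1.355e+02  1.000e-01  1.750e+02]
0.1 [-137.2  198.5] [-149.7  219.4] [-148.5  231.8] [array([275.2, 238. ]), array([282.8, 295.1]), array([283.7, 154.5]), array([274.7, 239.6]), array([283.6, 305.3]), array([280.5, 140.2])]
0.2 [-136.3  204.9] [-146.6  226.9] [-144.1  239.1] [array([275., 242.]), array([282.8, 300.6]), array([284.1, 152.3]), array([274.3, 249.3]), array([283.4, 317.4]), array([282., 138.])]
0.3 [-134.7  211.1] [-142.8  234. ] [-139.1  246. ] [array([274.7, 246.9]), array([282.7, 307.1]), array([284.6, 150.2]), array([273.9, 260.1]), array([283.1, 330.7]), array([283.6, 136.1])]
meas bar (274.5, 244.25) (281.75, 302.5) (284.7, 152.3) top (275.0, 253.25) (283.0, 318.75) (282.7, 138.5)
shift [-1.927 -0.02   1.915] aligned shift [-1.925  0.064  1.916] rot [ 0.0019 -0.0006  0.0418] now c [-195.12   -1.59  280.91] t 2.2 F(c) [ 0.22 -0.32 -0.41] w [ 0.016  0.004 -0.012] open 0.0942883298221909 0.0
```

Call:
step_arm:
  steps:
    - [[0, 0, 0], [0, 0, 0.042], 40]
    - [[-0.95, 0.06, 0], [0, 0, 0], 30]
    - [[-0.95, 0, 0], [0, 0, 0], 30]
    - [[0, 0, 0.6], [0, 0, 0], 30]
    - [[0, 0, 0.6], [0, 0, 0], 30]
    - [[0, 0, 0.6], [0, 0, 0], 30]
    - [[0, 0, 0], [0, 0, 0], 30]

```text
time_s: 2.78
tool_pos: [0.4806, 0.1371, 0.2331]
tcp_rot: [-0.003, 0.075, 0.997, 0.0]
force: [-0.7, 0.4, -0.1]
opening: 0.0508
gripper_force: 0.0
```

Run:
```python
from h import *
print(*to([-146,0,234]))
snap('wrist','w3'); a=cv2.imread('pics/w3.png')
cv2.imwrite('pics/w3c.png',cv2.convertScaleAbs(cv2.resize(a[180:400,160:400],(654,600)),alpha=1.5))
```

```text
shift [-0.053  0.014 -0.038] aligned shift [-0.053  0.014 -0.037] rot [ 0.0003 -0.0051 -0.0008] now c [-147.33   -0.35  233.07] t 2.78 F(c) [-0.73  0.3  -0.06] w [ 0.014  0.023 -0.043] open 0.05081580883007218 0.0
```

View pics/w3c.png

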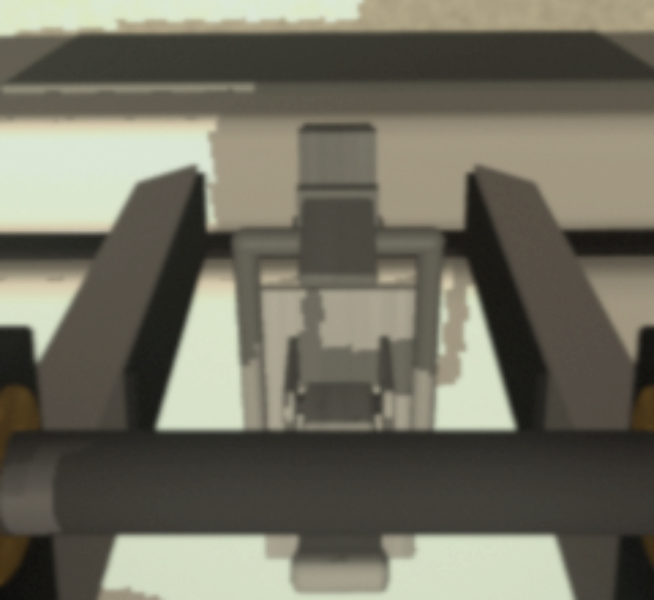

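The tab is centred between the fingers: tab column 338, finger midpoint 335. Closing lightly.

Call:
step_arm:
  steps:
    - [[0, 0, 0], [0, 0, 0], 10]
    - [[0, 0, 0], [0, 0, 0], 8]
    - [[0, 0, 0], [0, 0, 0], 8]
    - [[0, 0, 0], [0, 0, 0], 8]
    - [[0, 0, 0], [0, 0, 0], 8]
    - [[0, 0, 0], [0, 0, 0], 8]
  force: 6

```text
time_s: 3.33
tool_pos: [0.4814, 0.1374, 0.2368]
tcp_rot: [0.001, 0.075, 0.997, 0.001]
force: [-0.3, 0.1, 0.3]
opening: 0.0138
gripper_force: 6.0
```

```bash
cat >> h.py <<'E'
from scipy.optimize import fsolve
def setq(tcp,l,e):
    h=fk(l,e-l)[0]; u=np.array([-np.cos(e),np.sin(e)]); v=np.array([np.sin(e),np.cos(e)]); d=np.array(tcp)-h; return np.array([d@u,d@v])
def pinch(b,q):
    "tcp (x,z) for bar at b"
    l,p=ik(b); e=l+p; h=fk(l,p)[0]; return h+q[0]*np.array([-np.cos(e),np.sin(e)])+q[1]*np.array([np.sin(e),np.cos(e)]),l,e
def barof(t,q,b0):
    b=fsolve(lambda b:pinch(b,q)[0]-t,b0); return b,pinch(b,q)[1:]
E
python3 - <<'E'
from h import *
print(*to([-146,0,234]))
o,p,T=tool(); t=(RC.T@(p-CC)*1e3)[[0,2]]
for l,e in [(.08,.22),(.04,.2),(.12,.24)]:
  q=setq(t,l,e); print(l,e,'q',q.round(1)); 
  for b in [fk(l,e-l)[1],(-142,195),(-142,185),(-142,176),(-142,172),(-142,168),(-142,164),(-136,165),(-131,166)]:
    P,L,E=pinch(b,q); print('  bar',np.round(b,1),'tcp',P.round(1),'lev %.2f e %.2f'%(L,E))
E
```

```text
shift [-0.022 -0.001  0.112] aligned shift [-0.022 -0.001  0.112] rot [ 0.0023  0.0009 -0.0008] now c [-1.4656e+02  2.0000e-02  2.3681e+02] t 3.33 F(c) [-0.34  0.01  0.29] w [0.003 0.017 0.044] open 0.013824565872343776 5.999775901436806
0.08 0.22 q [81.5 27.6]
  bar [-136.   206.1] tcp [-146.6  236.8] lev 0.08 e 0.22
  bar [-142  195] tcp [-157.9  223.3] lev -0.17 e 0.04
  bar [-142  185] tcp [-162.1  210.5] lev -0.19 e -0.12
  bar [-142  176] tcp [-165.4  198.4] lev -0.28 e -0.26
  bar [-142  172] tcp [-166.7  193. ] lev -0.35 e -0.32
  bar [-142  168] tcp [-168.   187.4] lev -0.42 e -0.38
  bar [-142  164] tcp [-169.1  181.9] lev -0.51 e -0.44
  bar [-136  165] tcp [-163.1  182.8] lev -0.18 e -0.44
  bar [-131  166] tcp [-157.6  184.6] lev 0.15 e -0.41
0.04 0.2 q [80.2 29.3]
  bar [-137.  205.] tcp [-146.6  236.8] lev 0.04 e 0.20
  bar [-142  195] tcp [-156.5  224.8] lev -0.17 e 0.04
  bar [-142  185] tcp [-161.   212.2] lev -0.19 e -0.12
  bar [-142  176] tcp [-164.6  200.3] lev -0.28 e -0.26
  bar [-142  172] tcp [-166.   194.9] lev -0.35 e -0.32
  bar [-142  168] tcp [-167.4  189.4] lev -0.42 e -0.38
  bar [-142  164] tcp [-168.6  183.9] lev -0.51 e -0.44
  bar [-136  165] tcp [-162.7  184.8] lev -0.18 e -0.44
  bar [-131  166] tcp [-157.1  186.6] lev 0.15 e -0.41
0.12 0.24 q [82.7 26. ]
  bar [-135.   207.2] tcp [-146.6  236.8] lev 0.12 e 0.24
  bar [-142  195] tcp [-159.2  221.7] lev -0.17 e 0.04
  bar [-142  185] tcp [-163.1  208.7] lev -0.19 e -0.12
  bar [-142  176] tcp [-166.2  196.5] lev -0.28 e -0.26
  bar [-142  172] tcp [-167.4  191. ] lev -0.35 e -0.32
  bar [-142  168] tcp [-168.5  185.4] lev -0.42 e -0.38
  bar [-142  164] tcp [-169.5  179.8] lev -0.51 e -0.44
  bar [-136  165] tcp [-163.6  180.7] lev -0.18 e -0.44
  bar [-131  166] tcp [-158.1  182.5] lev 0.15 e -0.41
```

Call:
step_arm:
  steps:
    - [[0.2, 0, 0.25], [0, 0, 0], 8]
    - [[0.25, 0, 0.29], [0, 0, 0], 8]
    - [[0.09, 0, 0.26], [0, 0, 0], 8]
    - [[0.09, 0, 0.26], [0, 0, 0], 8]
    - [[0.07, 0, 0.24], [0, 0, 0], 8]
    - [[0.07, 0, 0.24], [0, 0, 0], 8]
    - [[0, 0, 0], [0, 0, 0], 8]

```text
time_s: 3.92
tool_pos: [0.4614, 0.1403, 0.1962]
tcp_rot: [-0.001, 0.075, 0.997, 0.001]
force: [-1.0, -0.7, -0.1]
opening: 0.0141
gripper_force: 6.0
```

Run:
```python
from h import *
print(*to([-166,0,193])[-12:])
snap('wrist','w4'); a=cv2.imread('pics/w4.png'); snap('scene','s4'); b=cv2.imread('pics/s4.png')
m=np.hstack([cv2.resize(a[150:390,180:380],(400,480)),cv2.resize(b[115:195,250:320],(400,457),interpolation=cv2.INTER_CUBIC)[:480] if 0 else cv2.resize(b[115:195,250:317],(400,480),interpolation=cv2.INTER_CUBIC)])
cv2.imwrite('pics/m4.png',cv2.convertScaleAbs(m,alpha=1.5))
```

```text
[ 0.0015 -0.0022 -0.0007] now c [-1.6678e+02 -5.0000e-02  1.9615e+02] t 3.92 F(c) [-0.92 -0.83 -0.1 ] w [0.004 0.041 0.047] open 0.01413095988317887 6.000000983476639
```

View pics/m4.png

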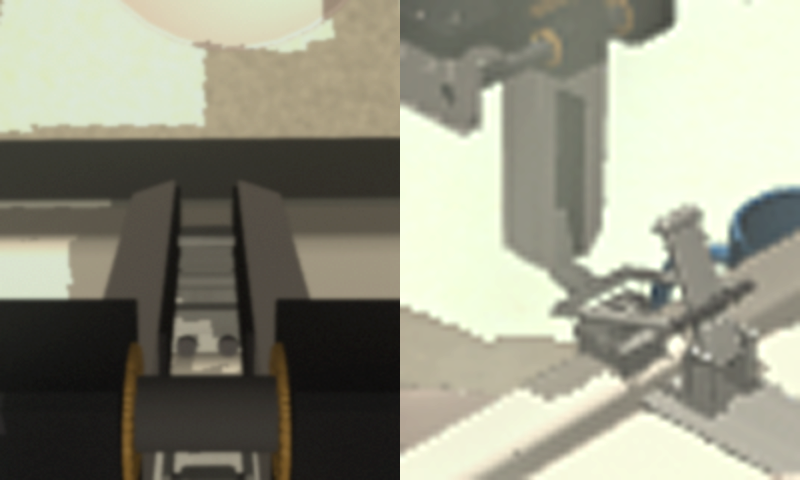

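The right panel shows the lever leaning to the door and the loop led down beside the keeper, as planned. Now I feel for the foot plate.

Call:
step_arm:
  steps:
    - [[0.012, 0, 0.055], [0, 0, 0], 8]
    - [[0.012, 0, 0.055], [0, 0, 0], 8]
    - [[0, 0, 0], [0, 0, 0], 8]

```text
time_s: 4.27
tool_pos: [0.4617, 0.1404, 0.1951]
tcp_rot: [0.0, 0.075, 0.997, 0.001]
force: [-0.0, -0.8, 0.1]
opening: 0.0136
gripper_force: 6.0
```

Call:
step_arm:
  steps:
    - [[0.012, 0, 0.055], [0, 0, 0], 8]
    - [[0, 0, 0], [0, 0, 0], 8]

```text
time_s: 4.43
tool_pos: [0.4617, 0.1404, 0.1938]
tcp_rot: [0.001, 0.075, 0.997, 0.001]
force: [-1.0, -0.5, -0.3]
opening: 0.0139
gripper_force: 6.0
```

Call:
step_arm:
  steps:
    - [[0.012, 0, 0.055], [0, 0, 0], 8]
    - [[0, 0, 0], [0, 0, 0], 8]

```text
time_s: 4.6
tool_pos: [0.4614, 0.1404, 0.1923]
tcp_rot: [0.001, 0.075, 0.997, 0.001]
force: [0.4, -0.3, 0.9]
opening: 0.0136
gripper_force: 6.0
```

Call:
step_arm:
  steps:
    - [[0.012, 0, 0.055], [0, 0, 0], 8]
    - [[0, 0, 0], [0, 0, 0], 8]

```text
time_s: 4.77
tool_pos: [0.461, 0.1405, 0.1909]
tcp_rot: [0.0, 0.075, 0.997, 0.001]
force: [1.3, -2.0, 1.0]
opening: 0.0137
gripper_force: 6.0
```

Call:
step_arm:
  steps:
    - [[0.01, 0, 0.055], [0, 0, 0], 8]
    - [[0, 0, 0], [0, 0, 0], 8]

```text
time_s: 4.93
tool_pos: [0.4605, 0.1405, 0.1893]
tcp_rot: [0.0, 0.075, 0.997, 0.001]
force: [-0.1, -0.3, 0.4]
opening: 0.0143
gripper_force: 6.0
```

Call:
step_arm:
  steps:
    - [[0.01, 0, 0.055], [0, 0, 0], 8]
    - [[0, 0, 0], [0, 0, 0], 8]

```text
time_s: 5.1
tool_pos: [0.4602, 0.1406, 0.1879]
tcp_rot: [-0.0, 0.075, 0.997, 0.001]
force: [0.6, -0.3, 1.2]
opening: 0.0138
gripper_force: 6.0
```

Call:
step_arm:
  steps:
    - [[0.01, 0, 0.055], [0, 0, 0], 8]
    - [[0, 0, 0], [0, 0, 0], 8]

```text
time_s: 5.27
tool_pos: [0.4599, 0.1407, 0.1865]
tcp_rot: [-0.0, 0.075, 0.997, 0.001]
force: [-0.6, -1.0, 0.2]
opening: 0.0134
gripper_force: 6.0
```

Call:
step_arm:
  steps:
    - [[0.01, 0, 0.055], [0, 0, 0], 8]
    - [[0, 0, 0], [0, 0, 0], 8]

```text
time_s: 5.43
tool_pos: [0.4596, 0.1407, 0.1852]
tcp_rot: [-0.0, 0.075, 0.997, 0.001]
force: [0.7, -0.1, 0.6]
opening: 0.0138
gripper_force: 6.0
```

Call:
step_arm:
  steps:
    - [[0.01, 0, 0.055], [0, 0, 0], 8]
    - [[0, 0, 0], [0, 0, 0], 8]

```text
time_s: 5.6
tool_pos: [0.4596, 0.1408, 0.1846]
tcp_rot: [0.0, 0.075, 0.997, 0.001]
force: [-0.4, -2.1, 2.5]
opening: 0.0139
gripper_force: 6.0
```

Call:
step_arm:
  steps:
    - [[0.005, 0, 0.03], [0, 0, 0], 8]
    - [[0, 0, 0], [0, 0, 0], 8]

```text
time_s: 5.77
tool_pos: [0.4596, 0.1408, 0.1843]
tcp_rot: [0.001, 0.075, 0.997, 0.001]
force: [-0.4, -0.4, 4.8]
opening: 0.014
gripper_force: 6.0
```

Run:
```python
from h import *
print(*to([-166,0,193])[-12:])
o,p,T=tool(); t=(RC.T@(p-CC)*1e3)[[0,2]]
for l,e in [(.08,.22),(.04,.2),(.12,.24)]:
  q=setq((-146.6,236.8),l,e); print(barof(t,q,(-142,165)),'seat',pinch((-131,166),q)[0].round(1))
```

```text
[ 0.0024  0.0013 -0.0008] now c [-1.6862e+02  1.6000e-01  1.8435e+02] t 5.77 F(c) [-0.33 -0.48  4.79] w [-0.274  0.093  0.04 ] open 0.013970064548496228 6.000680476427078
(array([-142.00482252,  165.81127745]), (np.float64(-0.471067071776201), np.float64(-0.41001604950559895))) seat [-157.6  184.5]
(array([-142.11931892,  164.35167557]), (np.float64(-0.5100633957489714), np.float64(-0.4307103055007871))) seat [-157.1  186.5]
(array([-141.85270914,  167.25526376]), (np.float64(-0.4319114924012436), np.float64(-0.38934807259309634))) seat [-158.1  182.5]
```

Contact is with the foot plate, at bar z of about 166. I back off slightly and slide inboard under the lip.

Call:
step_arm:
  steps:
    - [[0, 0, -0.045], [0, 0, 0], 8]
    - [[-0.08, 0, -0.005], [0, 0, 0], 8]
    - [[0, 0, 0], [0, 0, 0], 8]

```text
time_s: 6.02
tool_pos: [0.4604, 0.1406, 0.1843]
tcp_rot: [-0.001, 0.075, 0.997, 0.001]
force: [-3.8, -0.2, 2.6]
opening: 0.0144
gripper_force: 6.0
```

Call:
step_arm:
  steps:
    - [[-0.06, 0, -0.005], [0, 0, 0], 8]
    - [[0, 0, 0], [0, 0, 0], 8]

```text
time_s: 6.18
tool_pos: [0.4625, 0.1403, 0.1842]
tcp_rot: [-0.001, 0.075, 0.997, 0.001]
force: [-2.5, -0.4, 2.4]
opening: 0.0138
gripper_force: 6.0
```

Call:
step_arm:
  steps:
    - [[-0.06, 0, -0.005], [0, 0, 0], 8]
    - [[0, 0, 0], [0, 0, 0], 8]

```text
time_s: 6.35
tool_pos: [0.4645, 0.14, 0.1842]
tcp_rot: [-0.0, 0.075, 0.997, 0.001]
force: [-1.8, -0.0, 0.2]
opening: 0.0141
gripper_force: 6.0
```

Call:
step_arm:
  steps:
    - [[-0.06, 0, -0.004], [0, 0, 0], 8]
    - [[0, 0, 0], [0, 0, 0], 8]

```text
time_s: 6.52
tool_pos: [0.4662, 0.1397, 0.1846]
tcp_rot: [0.0, 0.075, 0.997, 0.001]
force: [-0.7, -0.1, 0.2]
opening: 0.014
gripper_force: 6.0
```

Call:
step_arm:
  steps:
    - [[-0.06, 0, -0.004], [0, 0, 0], 8]
    - [[0, 0, 0], [0, 0, 0], 8]

```text
time_s: 6.68
tool_pos: [0.4677, 0.1395, 0.1849]
tcp_rot: [0.0, 0.075, 0.997, 0.001]
force: [-1.6, 0.5, -0.2]
opening: 0.0137
gripper_force: 6.0
```

Call:
step_arm:
  steps:
    - [[-0.04, 0, 0], [0, 0, 0], 8]
    - [[0, 0, 0], [0, 0, 0], 8]

```text
time_s: 6.85
tool_pos: [0.4686, 0.1394, 0.185]
tcp_rot: [0.0, 0.075, 0.997, 0.001]
force: [-1.4, -0.7, -0.3]
opening: 0.0138
gripper_force: 6.0
```

Call:
step_arm:
  steps:
    - [[-0.04, 0, 0], [0, 0, 0], 8]
    - [[0, 0, 0], [0, 0, 0], 8]

```text
time_s: 7.02
tool_pos: [0.4695, 0.1393, 0.185]
tcp_rot: [0.0, 0.075, 0.997, 0.001]
force: [-1.0, -0.3, 1.0]
opening: 0.0133
gripper_force: 6.0
```

Call:
step_arm:
  steps:
    - [[-0.04, 0, 0], [0, 0, 0], 8]
    - [[0, 0, 0], [0, 0, 0], 8]

```text
time_s: 7.18
tool_pos: [0.4704, 0.1391, 0.185]
tcp_rot: [0.0, 0.075, 0.997, 0.001]
force: [-0.9, -0.5, 0.5]
opening: 0.0133
gripper_force: 6.0
```

Call:
step_arm:
  steps:
    - [[-0.04, 0, 0], [0, 0, 0], 8]
    - [[0, 0, 0], [0, 0, 0], 8]

```text
time_s: 7.35
tool_pos: [0.4714, 0.139, 0.185]
tcp_rot: [0.0, 0.075, 0.997, 0.001]
force: [-1.0, 0.8, 0.4]
opening: 0.0137
gripper_force: 6.0
```

Call:
step_arm:
  steps:
    - [[-0.04, 0, 0], [0, 0, 0], 8]
    - [[0, 0, 0], [0, 0, 0], 8]

```text
time_s: 7.52
tool_pos: [0.4724, 0.1388, 0.1849]
tcp_rot: [0.0, 0.075, 0.997, 0.001]
force: [-1.3, -0.4, -0.7]
opening: 0.0137
gripper_force: 6.0
```

Call:
step_arm:
  steps:
    - [[-0.04, 0, 0], [0, 0, 0], 8]
    - [[0, 0, 0], [0, 0, 0], 8]

```text
time_s: 7.68
tool_pos: [0.4732, 0.1387, 0.1849]
tcp_rot: [-0.0, 0.075, 0.997, 0.001]
force: [-1.8, 1.0, -0.3]
opening: 0.014
gripper_force: 6.0
```

Run:
```python
from h import *
print(*to([-166,0,193])[-12:])
o,p,T=tool(); t=(RC.T@(p-CC)*1e3)[[0,2]]
for l,e in [(.08,.22),(.04,.2),(.12,.24)]:
  q=setq((-146.6,236.8),l,e); print(barof(t,q,(-132,166)))
```

```text
[ 0.002  -0.0003 -0.0007] now c [-1.5483e+02  1.1000e-01  1.8490e+02] t 7.68 F(c) [-1.91  0.75 -0.29] w [-0.044  0.345 -0.022] open 0.0139804448776203 6.000487357378006
(array([-128.53565818,  165.90828432]), (np.float64(0.3237477762285782), np.float64(-0.3928252351736362)))
(array([-128.54098451,  164.62371137]), (np.float64(0.28064617662354274), np.float64(-0.42011196898247416)))
(array([-128.47707   ,  167.17229478]), (np.float64(0.3684964920800421), np.float64(-0.36544933770836274)))
```

Run:
```python
from h import *
snap('scene','s5'); b=cv2.imread('pics/s5.png')
cv2.imwrite('pics/s5c.png',cv2.convertScaleAbs(cv2.resize(b[130:190,260:340],(800,600),interpolation=cv2.INTER_CUBIC),alpha=1.5))
c=load('s5'); k=lambda P:(np.array(proj(c,c2w(P)))-[260,130])*10
for n,P in [('bar-',(-128.5,-19.5,166)),('bar+',(-128.5,19.5,166)),('seat',(-131,0,166)),('tip.3',(-77+55*np.sin(.32),0,174.5+55*np.cos(.32))),('tip0',(-77,0,229.5))]: print(n,k(P).round())
```

```text
bar- [203. 409.]
bar+ [317. 347.]
seat [253. 374.]
tip.3 [496. 263.]
tip0 [438. 223.]
```

View pics/s5c.png

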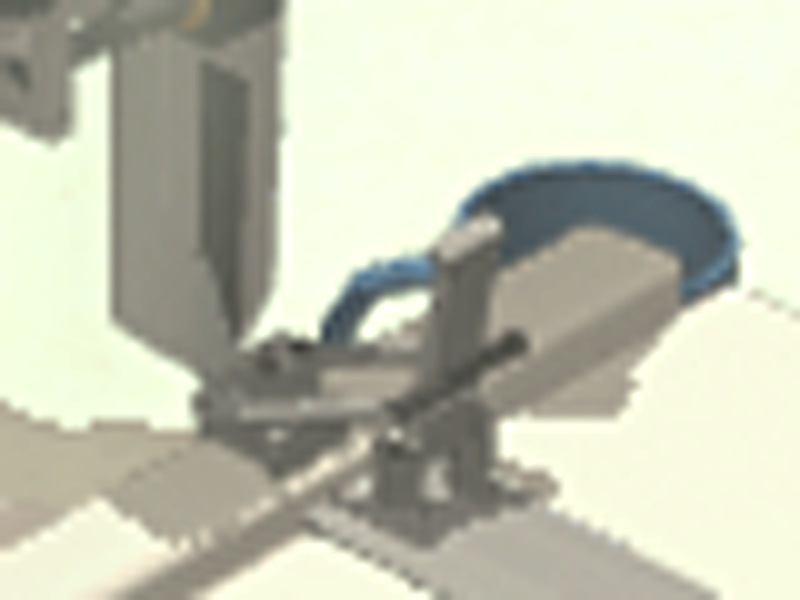

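The handle tip is at (470,225), so the lever is near 0.15. The wire end sits at the keeper with the hook's top (~(285,350)) above it. I pull a touch more and do a lift test.

Call:
step_arm:
  steps:
    - [[0, 0, -0.05], [0, 0, 0], 8]
    - [[0, 0, 0], [0, 0, 0], 8]

```text
time_s: 7.9
tool_pos: [0.4733, 0.1386, 0.1864]
tcp_rot: [0.0, 0.075, 0.997, 0.001]
force: [-0.6, -0.0, -0.6]
opening: 0.0141
gripper_force: 6.0
```

Call:
step_arm:
  steps:
    - [[0, 0, -0.04], [0, 0, 0], 8]
    - [[0, 0, 0], [0, 0, 0], 8]

```text
time_s: 8.07
tool_pos: [0.4734, 0.1387, 0.1875]
tcp_rot: [0.0, 0.075, 0.997, 0.001]
force: [-0.6, -0.6, -0.9]
opening: 0.014
gripper_force: 6.0
```

Call:
step_arm:
  steps:
    - [[0, 0, -0.04], [0, 0, 0], 8]
    - [[0, 0, 0], [0, 0, 0], 8]

```text
time_s: 8.23
tool_pos: [0.4734, 0.1387, 0.1878]
tcp_rot: [0.0, 0.075, 0.997, 0.001]
force: [0.4, -0.7, -2.4]
opening: 0.0139
gripper_force: 6.0
```

Call:
step_arm:
  steps:
    - [[0, 0, -0.04], [0, 0, 0], 8]
    - [[0, 0, 0], [0, 0, 0], 8]

```text
time_s: 8.4
tool_pos: [0.4734, 0.1386, 0.1886]
tcp_rot: [-0.0, 0.075, 0.997, 0.001]
force: [1.5, -0.4, -5.7]
opening: 0.0138
gripper_force: 6.0
```

The lip resists lifting, so the bar is under it. I centre the height and feel for the post.

Call:
step_arm:
  steps:
    - [[0, 0, 0.09], [0, 0, 0], 8]
    - [[-0.04, 0, 0], [0, 0, 0], 8]
    - [[0, 0, 0], [0, 0, 0], 8]

```text
time_s: 8.65
tool_pos: [0.4739, 0.1386, 0.1875]
tcp_rot: [-0.0, 0.075, 0.997, 0.001]
force: [-2.0, 0.1, -0.4]
opening: 0.0137
gripper_force: 6.0
```

Call:
step_arm:
  steps:
    - [[-0.04, 0, 0], [0, 0, 0], 8]
    - [[0, 0, 0], [0, 0, 0], 8]

```text
time_s: 8.82
tool_pos: [0.4745, 0.1385, 0.1874]
tcp_rot: [-0.001, 0.075, 0.997, 0.001]
force: [-4.7, 0.1, 2.2]
opening: 0.0139
gripper_force: 6.0
```

The post is felt (Fx -4.7 N). I ease off, release and rise.

Call:
step_arm:
  steps:
    - [[0.02, 0, 0], [0, 0, 0], 8]
    - [[0, 0, 0], [0, 0, 0], 20]
    - [[0, 0, 0], [0, 0, 0], 40]
    - [[0, 0, 0], [0, 0, 0], 40]
    - [[0, 0, -0.8], [0, 0, 0], 40]
    - [[0, 0, -0.8], [0, 0, 0], 40]
    - [[0, 0, -0.8], [0, 0, 0], 40]
    - [[0, 0, -0.8], [0, 0, 0], 0]
    - [[0, 0, 0], [0, 0, 0], 0]
    - [[0, 0, 0], [0, 0, 0], 0]

```text
time_s: 9.65
tool_pos: [0.4756, 0.1384, 0.268]
tcp_rot: [0.002, 0.075, 0.997, 0.001]
force: [0.4, -0.6, 0.8]
opening: 0.0233
gripper_force: 0.0
```

Run:
```python
from h import *
print(*to([-95,0,240])); c=snap('wrist','w6')[1]; im,cs=snap('scene','s6')
print([np.round(proj(c,c2w([-77+55*np.sin(l),0,174.5+55*np.cos(l)])),0) for l in (0,.15,.3)])
a=cv2.imread('pics/w6.png')[190:370,180:380]; b=cv2.imread('pics/s6.png')[135:195,260:327]
cv2.imwrite('pics/m6.png',cv2.convertScaleAbs(np.hstack([cv2.resize(a,(400,360)),cv2.resize(b,(400,360),interpolation=cv2.INTER_CUBIC)]),alpha=1.5))
print([((np.array(proj(cs,c2w([-77+55*np.sin(l),0,174.5+55*np.cos(l)])))-[260,135])*[400/67,6]+[400,0]).round() for l in (0,.15,.3)])
print('barseat',((np.array(proj(cs,c2w([-131,0,166])))-[260,135])*[400/67,6]+[400,0]).round(), (np.array(proj(c,c2w([-131,0,166])))-[180,190])*2)
```

```text
shift [-2.292 -0.008  1.129] aligned shift [-2.296 -0.007  1.121] rot [ 0.0032  0.0035 -0.0009] now c [-1.5240e+02  1.7000e-01  2.6803e+02] t 9.65 F(c) [ 0.48 -0.56  0.79] w [0.005 0.    0.005] open 0.023257903870891564 0.0
[array([285., 356.]), array([285., 366.]), array([285., 374.])]
[array([661., 104.]), array([678., 114.]), array([694., 126.])]
barseat [551. 194.] [207.73875865 103.73267988]
```

View pics/m6.png

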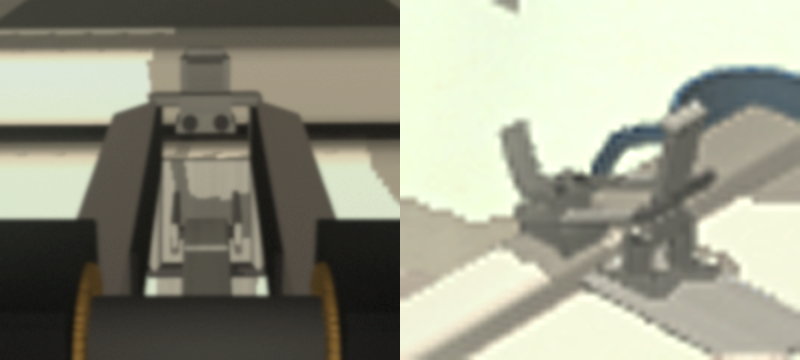

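The left panel shows the bar across the keeper at row ~97. The right panel shows the handle tip near (685,105), lever about 0.15. Now I close the fingers and go beside the handle on its door side.

Call:
step_arm:
  steps:
    - [[-0.7, 0, 0], [0, 0, 0], 0]
    - [[-0.7, 0, 0], [0, 0, 0], 0]
    - [[-0.78, 0, 0], [0, 0, 0], 0]
    - [[0, 0, 0.7], [0, 0, 0], 0]
    - [[0, 0, 0.66], [0, 0, 0], 0]
    - [[0, 0, 0], [0, 0, 0], 0]

```text
time_s: 10.25
tool_pos: [0.5265, 0.1297, 0.2267]
tcp_rot: [-0.005, 0.075, 0.997, -0.0]
force: [-0.5, -0.6, -0.9]
opening: 0.0006
gripper_force: 0.0
```

Call:
step_arm:
  steps:
    - [[-0.15, 0, 0], [0, 0, 0], 0]
    - [[-0.15, 0, 0], [0, 0, 0], 0]
    - [[0, 0, 0], [0, 0, 0], 0]

```text
time_s: 10.5
tool_pos: [0.5369, 0.129, 0.2338]
tcp_rot: [0.001, 0.075, 0.997, 0.001]
force: [0.7, 0.4, 0.1]
opening: 0.0006
gripper_force: 0.0
```

Call:
step_arm:
  steps:
    - [[-0.1, 0, 0], [0, 0, 0], 0]
    - [[-0.1, 0, 0], [0, 0, 0], 0]
    - [[0, 0, 0], [0, 0, 0], 0]

```text
time_s: 10.75
tool_pos: [0.5416, 0.1283, 0.2337]
tcp_rot: [0.001, 0.075, 0.997, 0.001]
force: [-0.2, -0.6, 0.2]
opening: 0.0001
gripper_force: 0.0
```

Run:
```python
from h import *
print(*to([-85,0,234]))
for l in np.arange(.1,1.6,.1): print('%.1f'%l,(np.array([-77,174.5])+40*np.array([np.sin(l),np.cos(l)])+2.5*np.array([-np.cos(l),np.sin(l)])+[-8,19]).round(1),end=' ')
```

```text
shift [-0.028 -0.    -0.013] aligned shift [-0.028 -0.    -0.013] rot [ 0.0024  0.0014 -0.0009] now c [-8.5690e+01  1.0000e-02  2.3366e+02] t 10.75 F(c) [-0.07 -0.58  0.2 ] w [-0.001 -0.021  0.004] open 9.702473281397478e-05 0.0
0.1 [-83.5 233.5] 0.2 [-79.5 233.2] 0.3 [-75.6 232.5] 0.4 [-71.7 231.3] 0.5 [-68.  229.8] 0.6 [-64.5 227.9] 0.7 [-61.1 225.7] 0.8 [-58.  223.2] 0.9 [-55.2 220.3] 1.0 [-52.7 217.2] 1.1 [-50.5 213.9] 1.2 [-48.6 210.3] 1.3 [-47.1 206.6] 1.4 [-46.  202.8] 1.5 [-45.3 198.8]
```

Call:
step_arm:
  steps:
    - [[-0.12, 0, 0.01], [0, 0, 0], 0]
    - [[-0.13, 0, 0.01], [0, 0, 0], 0]
    - [[-0.16, 0, 0.03], [0, 0, 0], 0]
    - [[0, 0, 0], [0, 0, 0], 0]

```text
time_s: 11.08
tool_pos: [0.5513, 0.1269, 0.2316]
tcp_rot: [-0.0, 0.075, 0.997, 0.001]
force: [-0.9, 0.4, 1.1]
opening: 0.0005
gripper_force: 0.9
```

Call:
step_arm:
  steps:
    - [[-0.16, 0, 0.05], [0, 0, 0], 0]
    - [[0, 0, 0], [0, 0, 0], 0]

```text
time_s: 11.25
tool_pos: [0.5552, 0.1263, 0.2303]
tcp_rot: [-0.0, 0.075, 0.997, 0.001]
force: [-3.8, 0.1, 1.9]
opening: 0.0002
gripper_force: 1.4
```

Call:
step_arm:
  steps:
    - [[-0.15, 0, 0.06], [0, 0, 0], 0]
    - [[0, 0, 0], [0, 0, 0], 0]

```text
time_s: 11.42
tool_pos: [0.559, 0.1257, 0.2286]
tcp_rot: [-0.0, 0.075, 0.997, 0.001]
force: [-3.0, 0.8, 2.6]
opening: 0.0002
gripper_force: 1.6
```

Call:
step_arm:
  steps:
    - [[-0.14, 0, 0.075], [0, 0, 0], 0]
    - [[-0.135, 0, 0.09], [0, 0, 0], 0]
    - [[0, 0, 0], [0, 0, 0], 0]

```text
time_s: 11.67
tool_pos: [0.566, 0.1247, 0.2241]
tcp_rot: [-0.0, 0.075, 0.997, 0.001]
force: [-2.8, 1.7, 2.1]
opening: 0.0005
gripper_force: 1.3
```

Call:
step_arm:
  steps:
    - [[-0.125, 0, 0.1], [0, 0, 0], 0]
    - [[-0.11, 0, 0.115], [0, 0, 0], 0]
    - [[0, 0, 0], [0, 0, 0], 0]

```text
time_s: 11.92
tool_pos: [0.572, 0.1237, 0.2185]
tcp_rot: [0.0, 0.075, 0.997, 0.001]
force: [-1.3, -0.1, -0.1]
opening: 0.0006
gripper_force: 0.7
```

Call:
step_arm:
  steps:
    - [[-0.1, 0, 0.125], [0, 0, 0], 0]
    - [[-0.09, 0, 0.13], [0, 0, 0], 0]
    - [[0, 0, 0], [0, 0, 0], 0]

```text
time_s: 12.17
tool_pos: [0.577, 0.1228, 0.2122]
tcp_rot: [0.001, 0.075, 0.997, 0.001]
force: [0.2, 0.6, 0.2]
opening: 0.0006
gripper_force: 0.2
```

```bash
python3 -c "
from h import *
print(*to([-48.6,0,210.3]))"
```

```text
shift [-0.051  0.008  0.077] aligned shift [-0.051  0.008  0.077] rot [ 0.0018  0.0011 -0.0012] now c [-4.9870e+01 -2.0000e-01  2.1223e+02] t 12.17 F(c) [0.07 0.65 0.22] w [ 0.108 -0.044  0.03 ] open 0.0005754691281103006 0.1917166300700046
```

Call:
step_arm:
  steps:
    - [[-0.07, 0, 0.15], [0, 0, 0], 0]
    - [[-0.06, 0, 0.15], [0, 0, 0], 0]
    - [[0, 0, 0], [0, 0, 0], 0]

```text
time_s: 12.42
tool_pos: [0.5795, 0.1223, 0.2044]
tcp_rot: [-0.0, 0.075, 0.997, 0.001]
force: [-0.2, -0.4, -0.1]
opening: 0.0008
gripper_force: 0.0
```

Call:
step_arm:
  steps:
    - [[-0.04, 0, 0.15], [0, 0, 0], 0]
    - [[-0.02, 0, 0.1], [0, 0, 0], 0]
    - [[0, 0, 0], [0, 0, 0], 0]

```text
time_s: 12.67
tool_pos: [0.5806, 0.1223, 0.1985]
tcp_rot: [-0.0, 0.075, 0.997, 0.001]
force: [-0.2, 0.3, -0.1]
opening: 0.0004
gripper_force: 0.0
```

Call:
step_arm:
  steps:
    - [[0, 0, 0.08], [0, 0, 0], 0]
    - [[0, 0, 0], [0, 0, 0], 0]

```text
time_s: 12.83
tool_pos: [0.5807, 0.1224, 0.1971]
tcp_rot: [-0.0, 0.075, 0.997, 0.001]
force: [0.3, -0.2, -0.2]
opening: 0.0007
gripper_force: 0.0
```

```bash
python3 -c "
from h import *
print(*to([-45,0,196]))
c=snap('wrist','w7')[1]; snap('scene','s7')"
```

```text
shift [-0.047  0.002  0.042] aligned shift [-0.047  0.002  0.042] rot [ 0.0019 -0.0003 -0.0008] now c [-4.6170e+01 -5.0000e-02  1.9705e+02] t 12.83 F(c) [ 0.31 -0.2  -0.2 ] w [0.041 0.032 0.02 ] open 0.0007087080945270177 0.0
```

Call:
step_arm:
  steps:
    - [[0, 0, 0.05], [0, 0, 0], 0]
    - [[0, 0, 0], [0, 0, 0], 0]

```text
time_s: 13.1
tool_pos: [0.5809, 0.1225, 0.1963]
tcp_rot: [0.0, 0.075, 0.997, 0.001]
force: [-1.1, -0.1, -0.5]
opening: 0.0005
gripper_force: 0.0
```

Call:
step_arm:
  steps:
    - [[0, 0, 0.04], [0, 0, 0], 0]
    - [[0, 0, 0], [0, 0, 0], 0]

```text
time_s: 13.27
tool_pos: [0.5809, 0.1225, 0.1963]
tcp_rot: [0.001, 0.075, 0.997, 0.001]
force: [-2.3, -0.2, 4.7]
opening: 0.0009
gripper_force: 2.1
```

Call:
step_arm:
  steps:
    - [[0, 0, 0.04], [0, 0, 0], 0]
    - [[0, 0, 0], [0, 0, 0], 0]

```text
time_s: 13.43
tool_pos: [0.5809, 0.1224, 0.1962]
tcp_rot: [0.001, 0.075, 0.997, 0.001]
force: [-2.7, -0.6, 8.1]
opening: 0.0005
gripper_force: 3.6
```

The handle is firm at its flat stop (z as predicted). I rise clear and check the door edge numerically.

Call:
step_arm:
  steps:
    - [[0, 0, -0.5], [0, 0, 0], 0]
    - [[0, 0, -0.9], [0, 0, 0], 0]
    - [[0, 0, -0.9], [0, 0, 0], 0]
    - [[0.9, 0, -0.9], [0, 0, 0], 0]
    - [[0.9, 0, -0.9], [0, 0, 0], 0]
    - [[0.9, 0, -0.5], [0, 0, 0], 0]
    - [[0.9, 0, 0], [0, 0, 0], 0]
    - [[0.9, 0, 0], [0, 0, 0], 0]
    - [[0, 0, 0], [0, 0, 0], 0]

```text
time_s: 14.18
tool_pos: [0.4669, 0.1397, 0.3111]
tcp_rot: [0.001, 0.074, 0.997, 0.002]
force: [0.3, 0.0, -0.7]
opening: 0.0002
gripper_force: 0.0
```

Run:
```python
from h import *
snap('wrist','w8'); snap('top','t8'); snap('scene','s8'); print(*to([-160,0,310])[-10:])
for n in ('w1','w2','w8'):
    c=load(n); g=cv2.GaussianBlur(cv2.imread(f'pics/{n}.png',0),(5,5),0).astype(float); d=np.diff(g,axis=0); out=[]
    for y in list(range(-100,-30,5))+list(range(35,70,5)):
        u0,v0=proj(c,c2w((-125,y,150))); u1,v1=proj(c,c2w((-96,y,150))); u=int(u0+.5)
        s=d[int(v0):int(v1)+1,u]; p=lambda i:((plane(c,u,int(v0)+i+.5,.15)-CC)@RC*1e3)[0]
        if s.min()<-4: out.append(p(s.argmin()))
    print(n,'door inner edge x',np.round(np.median(out),1) if out else None,len(out))
# brown/grey handle change: dark profile along latch line in scene
c=load('s8'); a=cv2.imread('pics/s0.png').astype(int); b=cv2.imread('pics/s8.png').astype(int)
for P in [(-77,0,225),(-77,0,205),(-75,0,215),(-40,0,177),(-30,0,177),(-125,0,166),(-150,0,190)]:
    u,v=np.round(proj(c,c2w(P))).astype(int); print(P,a[v,u],b[v,u])
```

```text
[-1.5813e+02 -1.5000e-01  3.0924e+02] t 14.33 F(c) [ 0.19 -0.16 -0.11] w [ 0.014 -0.06   0.016] open 0.0005192707631285306 0.0
w1 door inner edge x -110.9 21
w2 door inner edge x -112.8 18
w8 door inner edge x -107.9 21
(-77, 0, 225) [107 116 118] [146 167 159]
(-77, 0, 205) [68 74 74] [ 96 107 109]
(-75, 0, 215) [62 68 68] [69 69 61]
(-40, 0, 177) [147 165 163] [109 119 121]
(-30, 0, 177) [144 160 159] [108 118 120]
(-125, 0, 166) [65 71 71] [68 74 74]
(-150, 0, 190) [111 122 124] [147 166 159]
```

Run:
```python
from h import *
for n in ('w1','w8'):
    c=load(n); g=cv2.imread(f'pics/{n}.png',0)
    for y in (-80,-50,50):
        print(n,y,[int(g[tuple(np.round(proj(c,c2w((x,y,150)))[::-1]).astype(int))]) for x in range(-150,-90,2)])
c=load('s8')
for n in ('s0','s8'):
    g=cv2.imread(f'pics/{n}.png',0); print(n,[int(g[tuple(np.round(proj(c,c2w((x,-80,150)))[::-1]).astype(int))]) for x in range(-150,-90,2)])
```

```text
w1 -80 [69, 56, 56, 74, 105, 126, 132, 134, 134, 134, 134, 134, 133, 133, 133, 133, 133, 133, 97, 55, 38, 27, 24, 23, 23, 24, 23, 22, 24, 23]
w1 -50 [69, 55, 56, 72, 105, 126, 132, 134, 133, 134, 134, 134, 134, 133, 133, 133, 133, 133, 131, 113, 70, 27, 26, 30, 49, 70, 94, 116, 126, 130]
w1 50 [51, 52, 53, 64, 78, 86, 90, 92, 91, 91, 92, 91, 92, 91, 91, 95, 125, 132, 126, 97, 40, 22, 23, 34, 45, 68, 92, 115, 125, 129]
w8 -80 [62, 75, 61, 59, 61, 81, 117, 132, 137, 137, 138, 138, 137, 137, 137, 137, 137, 137, 137, 137, 131, 97, 38, 55, 74, 88, 108, 128, 133, 136]
w8 -50 [46, 74, 60, 58, 60, 84, 119, 133, 137, 138, 137, 138, 137, 137, 137, 137, 137, 137, 137, 137, 130, 87, 35, 56, 64, 89, 113, 128, 133, 137]
w8 50 [40, 50, 54, 55, 56, 71, 84, 90, 93, 94, 94, 94, 94, 94, 93, 93, 93, 94, 109, 129, 130, 105, 33, 47, 70, 94, 118, 129, 134, 136]
s0 [154, 154, 154, 154, 151, 151, 140, 155, 155, 154, 154, 155, 154, 155, 155, 155, 156, 155, 155, 148, 139, 116, 104, 104, 95, 94, 94, 104, 124, 124]
s8 [160, 156, 158, 158, 153, 153, 109, 133, 133, 161, 159, 158, 158, 157, 157, 157, 158, 159, 159, 160, 158, 152, 148, 148, 107, 92, 92, 105, 127, 127]
```

```bash
python3 -c "
from h import *
print(order.close_job())"
```

```text
the job is handed in; nothing more can be done
None
```

I handed the job in with the carrier latched: the bar is felt under the keeper's lip, the lever is flat on its stop, and the door edge measured about 4–6 mm drawn in. The hand-in gave no verdict, so the door being within its 0.02 rad limit is my estimate.

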